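Shut and latch the luthier's parts case

ROBOT

A 6-joint arm with a two-finger parallel gripper is mounted at the origin on the work surface. World frame = base frame: x ahead of the robot, y to its left, z up, the work surface at z = 0. Lengths are in mm, angles in rad, forces in N, time in s.
With the tool pointing down it reaches from about 375 to 925 mm from the base axis. Payload 5.7 kg.
Tool frame: the origin (TCP) lies between the finger pads; the fingertips stand 14 mm ahead of it and the grasp point (between the pads) lies 5 mm behind it; z points along the fingers, y is the direction in which the jaws open and shut (so a half turn about z gives the same grasp; the last joint's range is limited). The gripper opens to 88 mm and grips with 3 to 60 N. Pads are 20 mm wide; open, the fingers measure 115 mm over their backs; the gripper's body (75 mm by 178 mm) begins 61 mm behind the grasp point.
Start: joints at [-1.427, 0.359, 1.51, -0, 1.272, -0.115], TCP at [153.538, -579.987, 198.623] pointing down, gripper open.
Joint ranges: [-2.97, 2.97], [-1.01, 2.36], [0.21, 2.38], [-0.96, 4.11], [0.2, 2.71], [-2.98, 2.98]. Speed limits (rad/s): [2.39, 2.39, 3.14, 3.14, 3.14, 3.14].

INTERFACE

Orientations are given as [roll, pitch, yaw] about the fixed x, y, z axes, in that order (R = Rz(yaw) Ry(pitch) Rx(roll)).
In Python, from cell import * gives the robot as it stands. Calls block until the motion is done:
- reach(position, orientation): joint-space move of the TCP to a pose.
- movel(position, ori=None, velocity=150): straight line of the TCP; ori=None keeps the orientation; velocity is the mean speed in mm/s.
- move_j(angles): joint-space move.
- command_gripper(opening): finger opening in mm; the grip force is fixed at half the most; returns when the fingers have stopped.
- wait(seconds).
- solve_ik(position, orientation): joint angles nearest the present ones, or None.
- read_camera(name): name is "scene" or "side" or "wrist"; returns a dict with "pixels" (400x640x3 uint8, red, green, blue), "camera_matrix" (3x3 intrinsics, pixels), "dist_coeffs" ([k1, k2, p1, p2, k3] as OpenCV has them; the pictures are not rectified), "R" (3x3) and "t" (3): a world point X has camera coordinates R X + t. Camera axes: x right, y down, z forward; pixel columns grow to the right and rows downward; lengths in mm; the calibration is good to about 2 mm. A picture is of the moment at which its call begins. There is no depth.
A pose or a line that the arm cannot do raises MotionError and nothing moves.
- hand_in(): hands the job in, once; it reports no verdict.
Trained networks look in the newest picture that a camera, given by its name, has taken for a name from the list of things; names that differ only in an ending like _2 or _b are one class to them, and where a whole thing is asked for, a point or a joint stands for the part that bears it (a point fixed in the world has none). Each returns a list of dicts, best first, with "conf" (0 to 1); they miss things now and then, are a little off and sometimes report something else, mostly with a low value. They report only what shows in the picture. A call takes as long as a camera call.
- look_for(camera, label): "rect" ([left, top, right, bottom] in pixels, round what is visible of it).
- spot_point(camera, label): "uv" ([column, row] in pixels: a listed point, or the origin of a listed thing).
Readings, each from a call of its own:
- get_t(): time.
- get_q(): joint angles.
- get_joint_velocities(): joint speeds.
- get_joint_efforts(): joint torques, N m.
- get_position(): TCP position.
- get_tcp_rot(): TCP orientation.
- get_contact_force(): force on the tool from outside, world axes, zero at the start.
- get_torque(): the same for the moment, N m.
- get_width(): finger opening in mm.
Only numpy, scipy, OpenCV 4.12 (cv2) and the standard library are available. Lean on these libraries where they do the work, as an engineer would, in place of code of your own. Each camera call takes 0.05 s, during which the arm holds its last target. There are 200 camera calls.

TASK

Close the lid of the grey parts case, then swing its steel hasp up and over onto the sprung catch on the lid and press the hasp down until it snaps fully home. Finish while still pressing down on the snapped hasp with the gripper: do not let go of the push. Leave the other things on the bench where they are.

Things in the scene. Friction and masses are not known exactly. Their poses are not given: they have to be found in the camera images.
- case: grey plastic parts case fixed to the bench, 150 mm (x) by 250 mm (y) by 65 mm high without its lid; origin at the centre of its underside, z up, front (hasp side) towards its own -x, lid hinge along its far +x rim
- lid (a joint): angle of the case's lid: 0 = shut, grows as it opens upward (about 1.5 at most). The lid is a flat panel, 156 by 256 mm, 8 mm thick, 0.25 kg, whose hinge line runs along the case's y axis through point lid_hinge; the panel lies on that line with its underside and, shut, reaches 150 mm from it towards the case's -x. A stiff hinge: it stays where it is left and takes up to about 4 N at the edge to push shut. It starts partly open (0.6 to 1.1)
- lid_hinge (a point): point on the lid's hinge line, at the middle of the case's far rim, 75 mm from the case's centre along its +x, 65 mm above the bench; it does not move with the lid
- lid_edge (a point): middle of the lid's free front edge, on the lid's outer (upper) face, 150 mm from the hinge line; moves with the lid
- hasp (a joint): angle of the hasp: 0 = home, flat above the shut lid, snapped under the catch; about 0.3 = resting on the catch, not snapped; 1.57 = upright; up to 2.6 = leaning outward, away from the lid. Starts at 1.8 to 2.4. Stiff: stays where left, about 1 N at the tip swings it. Pressing it over the catch takes 10 to 15 N at the tab, then the force suddenly drops and it jumps home to a firm stop
- hasp_pin (a point): middle of the hasp's hinge pin at the front of the case, 83 mm from the case's centre along its -x, 79 mm above the bench; the pin runs along the case's y; it does not move
- hasp_tab (a point): centre of the outer face (uppermost when shut) of the solid tab at the free end of the hasp, 62 mm from the pin; the place to push and press. The hasp is a steel plate 76 mm long, 42 mm wide, 6 mm thick, with a slot from 11 to 39 mm from the pin that drops over the catch; the solid tab runs from 45 to 76 mm from the pin. Shut, the tab's upper face lies 82 mm above the bench
- catch_nose (a point): axis of the roller nose (8 mm diameter, about 26 mm wide) of the sprung steel catch on the lid's outer face, near its front edge, 38.8 mm (level) from the hasp's pin when the lid is shut; the nose then stands up to 89 mm above the bench, 7 mm above the top of the hasp when that is home. The roller yields towards the pin and springs back over the far edge of the hasp's slot
- glue: white glue bottle, 56 mm diameter, 150 mm tall, standing beside the case; origin under its centre; leave alone
- sander: cork sanding block 110 x 60 x 32 mm lying on the other side of the case; origin under its centre; leave alone
- driver: screwdriver lying on the robot's left; leave alone
- tin: open steel tin, 100 mm wide, 100 mm tall; origin under its centre; leave alone
- tape: black tape measure, about 64 mm wide, 30 mm high; leave alone
- mallet: hammer lying on the robot's right; leave alone
- brush: brush lying on the robot's left; leave alone

How it is judged:
By the outcome, as a careful person would: the job done as asked, in the order asked, and still so for the second after the job is handed in, while the arm keeps its last pose, push and grip.
It also fails if it takes over 51 s, if anything falls off the work surface, if the arm or the gripper's body presses on something with over 40 N, if the wrist force passes 120 N, or if a joint passes its speed limit or range.

## Working session

There is one attempt and no reset: what is moved stays moved. The work goes in short steps, each a Python script; the robot and the scene stay as the last script left them, time stands still between calls to the robot, and variables do not carry over. Pictures are saved under pics/ and viewed, about 8 in all and at most 12, crops included, and the job is handed in when it is done.

```bash
mkdir -p pics; ls
python3 - <<'E'
from cell import *
import cv2
for c in ["scene","side"]:
    im=read_camera(c); cv2.imwrite(f"pics/{c}1.png",im["pixels"][:,:,::-1])
    print(c,"cam at",(-im["R"].T@im["t"]).round())
    for l in ["case","lid_hinge","lid_edge","hasp_pin","hasp_tab","catch_nose","glue","sander","tin","tape"]:
        print(l,[(d["uv"],round(d["conf"],2)) for d in spot_point(c,l)[:2]])
print(get_t())
E
```

```text
pics
scene cam at [1267. -456. 1119.]
case [([329.0, 234.0], 0.76)]
lid_hinge [([338.3, 241.2], 0.86)]
lid_edge [([330.2, 203.8], 0.63)]
hasp_pin [([321.6, 202.6], 0.81)]
hasp_tab [([327.2, 198.9], 0.56), ([316.8, 184.1], 0.43)]
catch_nose []
glue [([383.8, 221.2], 0.81)]
sander [([271.6, 246.6], 0.59)]
tin [([229.8, 300.2], 0.84)]
tape [([200.6, 257.0], 0.7)]
side cam at [-298.  952. 1064.]
case [([307.6, 196.6], 0.7)]
lid_hinge [([292.4, 171.5], 0.83)]
lid_edge [([305.5, 149.5], 0.97)]
hasp_pin [([322.8, 193.2], 0.77)]
hasp_tab [([327.2, 179.5], 0.6)]
catch_nose []
glue [([262.7, 223.8], 0.91)]
sander [([352.1, 181.6], 0.96)]
tin [([361.8, 145.3], 0.98)]
tape []
1.1
```

```bash
cat > h.py <<'E'
import numpy as np, cv2
from cell import *
from scipy.optimize import least_squares
from scipy.spatial.transform import Rotation as Ro
def proj(im,X):
    X=np.atleast_2d(X).astype(float)
    return cv2.projectPoints(X,cv2.Rodrigues(np.array(im["R"]))[0],np.array(im["t"],float),np.array(im["camera_matrix"]),np.array(im["dist_coeffs"],float))[0].reshape(-1,2)
def model(p):  # x,y,yaw,lid,hasp -> points
    x,y,w,l,h=p; c,s=np.cos(w),np.sin(w)
    W=lambda a:np.array([x+c*a[0]-s*a[1],y+s*a[0]+c*a[1],a[2]])
    rot=lambda r,z:(75-r*np.cos(l)+z*np.sin(l),0,65+r*np.sin(l)+z*np.cos(l))
    return dict(case=W((0,0,0)),lid_hinge=W((75,0,65)),lid_edge=W(rot(150,8)),hasp_pin=W((-83,0,79)),
      hasp_tab=W((-83+62*np.cos(h)-3*np.sin(h),0,79+62*np.sin(h)+3*np.cos(h))),
      catch_nose=W(rot(119.2,20)))
def fit(obs,p0): # obs list of (im,label,uv,conf)
    f=lambda p:np.concatenate([(proj(im,model(p)[l])[0]-uv)*c for im,l,uv,c in obs])
    return least_squares(f,p0,loss="soft_l1",x_scale=[10,10,.1,.1,.1])
E
python3 - <<'E'
from h import *
obs=[];ims={}
for c in ["scene","side"]:
    im=ims[c]=read_camera(c)
    for l in ["case","lid_hinge","lid_edge","hasp_pin","hasp_tab","catch_nose"]:
        for d in spot_point(c,l)[:1]: obs.append((im,l,np.array(d["uv"]),d["conf"]))
best=min((fit(obs,[500,-100,w,.8,2.1]) for w in (-.6,0,.6)),key=lambda r:r.cost)
p=best.x; print(p.round(3),best.cost)
m=model(p)
for im,l,uv,c in obs: print(l,uv,proj(im,m[l])[0].round(1),round(c,2))
out=[]
for c,im in ims.items():
    a=im["pixels"][:,:,::-1].copy(); 
    x0,y0=(170,130) if c=="scene" else (200,90)
    b=cv2.resize(a[y0:y0+200,x0:x0+265],None,fx=3,fy=3,interpolation=cv2.INTER_CUBIC)
    for l,X in m.items():
        u=(proj(im,X)[0]-[x0,y0])*3; cv2.circle(b,tuple(int(v) for v in u),4,(0,0,255),1)
    cv2.imwrite(f"pics/{c}2.png",b)
E
```

```text
[ 5.76212e+02 -6.23870e+01 -1.77000e-01  1.02200e+00  1.93200e+00] 19.4161873806526
case [331.3 235.8] [328.7 236.9] 0.91
lid_hinge [336.7 244.6] [336.4 243.1] 0.89
lid_edge [329.3 200.5] [329.4 200.8] 0.78
hasp_pin [321.2 203.7] [320.9 205.1] 0.78
hasp_tab [313.9 186.8] [318.4 189. ] 0.59
catch_nose [332.3 214.1] [332.1 211.1] 0.41
case [308.8 196.1] [306.4 198.3] 0.64
lid_hinge [293.6 168.1] [292.8 172.5] 0.9
lid_edge [305.1 149.5] [306.3 148.7] 0.65
hasp_pin [323.9 191.3] [322.9 191.6] 0.65
hasp_tab [327.6 179.5] [328.6 180.9] 0.46
catch_nose [293.9 168.9] [301.1 150.5] 0.36
```

View pics/scene2.png

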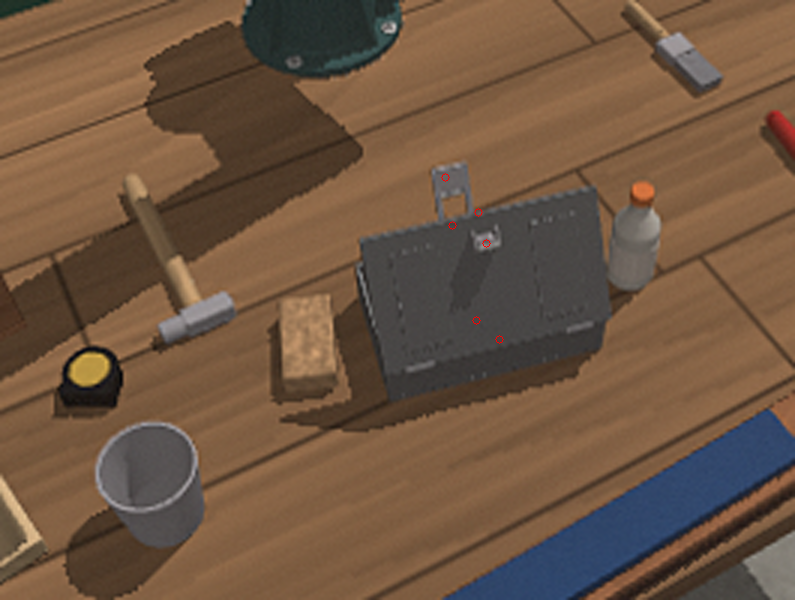

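View pics/side2.png

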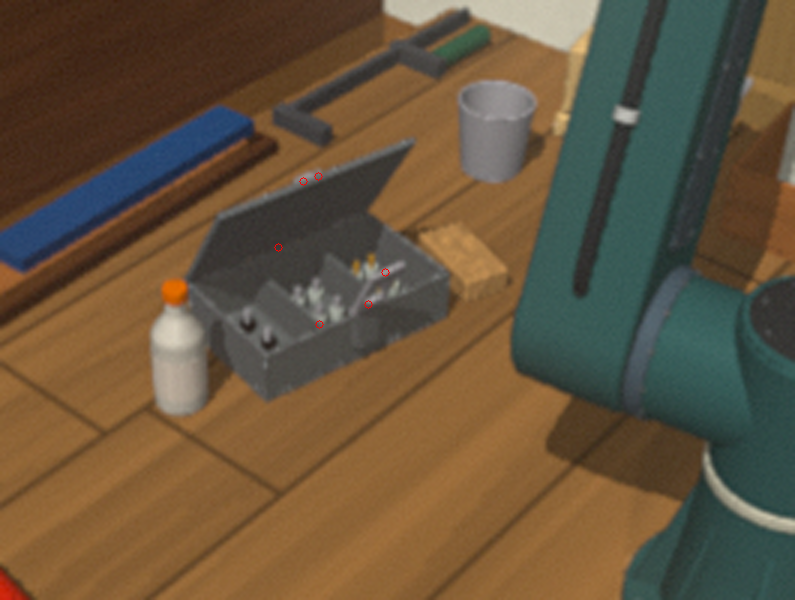

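The overlay fits the scene. In the side crop, the lid's free corners are at about (413,141) and (220,213). In the scene crop they are at (362,240) and (595,188). The hasp leans outward at about (450,180), and the glue and sander stand clear on either side. I'll add the lid corners to the fit to pin down the yaw, then close the lid.

```bash
cat >> h.py <<'E'
def model2(p):
    m=model(p); x,y,w,l,h=p; d=np.array([-np.sin(w),np.cos(w),0])
    m["c+"]=m["lid_edge"]+128*d; m["c-"]=m["lid_edge"]-128*d
    return m
def fit2(obs,p0):
    f=lambda p:np.concatenate([(proj(im,model2(p)[l])[0]-uv)*c for im,l,uv,c in obs])
    return least_squares(f,p0,loss="soft_l1",x_scale=[10,10,.1,.1,.1])
def W(p,a): # case frame -> world
    c,s=np.cos(p[2]),np.sin(p[2]); return np.array([p[0]+c*a[0]-s*a[1],p[1]+s*a[0]+c*a[1],a[2]])
E
python3 - <<'E'
from h import *
obs=[]
import json
for c in ["scene","side"]:
  for k in range(3):
    im=read_camera(c)
    for l in ["case","lid_hinge","lid_edge","hasp_pin","hasp_tab"]:
        for d in spot_point(c,l)[:1]: obs.append((im,l,np.array(d["uv"]),d["conf"]))
  for l,uv in (dict(zip(("c-","c+"),[(290.7,210),(368.3,192.7)])) if c=="scene" else dict(zip(("c-","c+"),[(337.7,137),(273.3,161)]))).items(): obs.append((im,l,np.array(uv),1.5))
r=fit2(obs,[576,-62,-.177,1.0,1.93]); p=r.x; print(p.round(3).tolist(),r.cost)
json.dump(p.tolist(),open("p.json","w"))
for im,l,uv,c in obs: 
    if l[0]=="c" or 1: print(l,(uv-proj(im,model2(p)[l])[0]).round(1),end="; ")
print(get_tcp_rot(),get_t(),get_contact_force())
cl=W(p,(20,-60,300))
for yaw in (p[2],p[2]+np.pi,p[2]-np.pi):
    print(yaw,solve_ik(cl.tolist(),[np.pi,0,yaw]))
for l in ["glue","sander"]:
  o=[(i,[d["uv"] for d in spot_point(i,l)][:1]) for i in ("scene","side")]; print(l,o)
E
```

```text
[574.381, -61.538, -0.208, 1.044, 1.851] 178.3622687653382
case [ 1.1 -1.5]; lid_hinge [-0.2 -1.2]; lid_edge [-0.2 -0.1]; hasp_pin [ 1.2 -2. ]; hasp_tab [ 1.  17.7]; case [ 0.5 -1. ]; lid_hinge [1.4 0.9]; lid_edge [-0.3 -1.5]; hasp_pin [-0.2 -0.4]; hasp_tab [-3.3 -0.9]; case [-1.1 -1.7]; lid_hinge [ 0.6 -0.1]; lid_edge [ 1.7 -0.5]; hasp_pin [-0.4  0.5]; hasp_tab [-2.9 -3. ]; c- [ 1.3 -0.1]; c+ [0.1 1.1]; case [ 2.2 -3.5]; lid_hinge [-1.4 -1.9]; lid_edge [-0.8  0.1]; hasp_pin [0.9 0. ]; hasp_tab [ 3.  -1.3]; case [-0.1 -3.2]; lid_hinge [ 0.3 -1.3]; lid_edge [-0.3 -0.6]; hasp_pin [-1.4  0.3]; hasp_tab [ 2.8 -1. ]; case [ 0.9 -1.1]; lid_hinge [-100.6  106.7]; lid_edge [ 1.  -2.1]; hasp_pin [ 0.  -0.2]; hasp_tab [-0.6 -0.4]; c- [0.5 1.2]; c+ [ 1.1 -0.8]; [-3.14147103e+00  1.24308501e-05  2.58799913e-01] 3.6 [-0.68856369 -0.13698225 -0.22310666]
-0.20756454682948866 [-3.26785106e-01  2.78902207e-01  1.37697806e+00 -4.44089210e-16
  1.48571239e+00  1.45157577e+00]
2.9340281067603042 [-0.32678511  0.27890221  1.37697806  0.          1.48571239 -1.69001689]
-3.349157200419282 [-0.32678511  0.27890221  1.37697806  0.          1.48571239 -1.69001689]
glue [('scene', [[382.0, 221.9]]), ('side', [[262.4, 223.4]])]
sander [('scene', [[274.3, 245.0]]), ('side', [[307.0, 147.9]])]
```

```bash
cat > close.py <<'E'
from h import *; import json
p=json.load(open("p.json")); O=[np.pi,0,p[2]]
def tip(l,r,off):  # TCP for finger's front-bottom corner at (r,off) on lid at angle l
    return W(p,(75-r*np.cos(l)+off*np.sin(l)+10,-60,65+r*np.sin(l)+off*np.cos(l)+14)).tolist()
command_gripper(0)
s=tip(1.1,130,40); up=s.copy(); up[2]+=100
reach(up,O); movel(s)
print(get_t(),get_contact_force().round(1))
for l in np.linspace(1.05,-0.01,9):
    movel(tip(l,130,8),velocity=80); f=get_contact_force(); print(round(l,2),f.round(1),round(get_t(),2))
    if np.linalg.norm(f)>30: break
E
python3 close.py
python3 - <<'E'
from h import *
im=read_camera("side")["pixels"][:,:,::-1]; cv2.imwrite("pics/side3.png",cv2.resize(im[90:290,200:465],None,fx=3,fy=3))
E
```

```text
8.3 [0.6 0.6 0.7]
1.05 [ 1.  -0.7 -0.5] 8.93
0.92 [-0.3  0.6  0.4] 9.3
0.78 [0.1 0.1 0.4] 9.67
0.65 [-1.8  1.3  2.5] 10.03
0.52 [-0.4 -0.3 -1. ] 10.4
0.39 [ 0.2  0.1 -0.1] 10.77
0.26 [0.3 0.1 0.8] 11.13
0.12 [ 0.1  0.4 -0.8] 11.5
-0.01 [-0.9 -0.6  0. ] 11.87
```

View pics/side3.png

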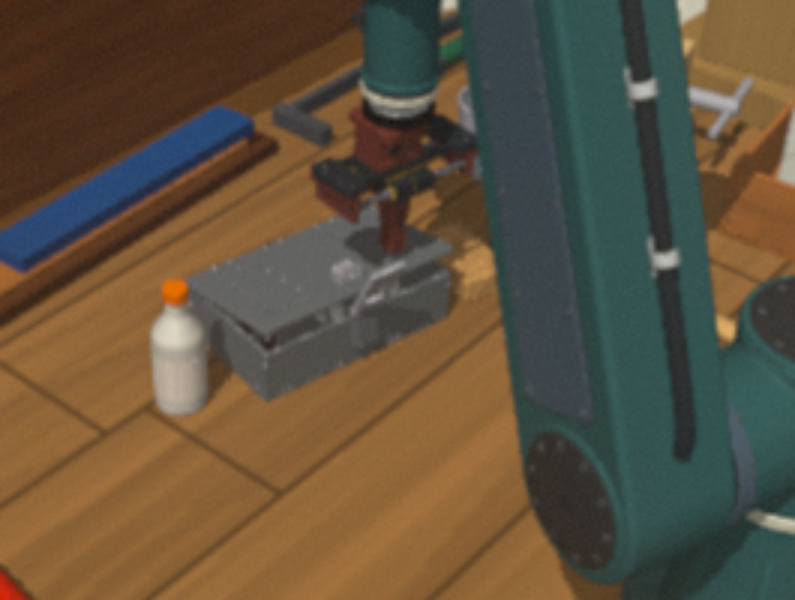

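The lid is nearly shut, but its front edge still stands a little above the rim at about (350,300) and (440,255). I'll check the tip height and press down until something resists.

Run:
```python
from h import *
P=get_position().copy(); print(P,get_t(),get_contact_force().round(1))
for k in range(20):
    P[2]-=2; movel(P.tolist(),velocity=40); f=get_contact_force(); print(round(P[2],1),get_position()[2].round(1),f.round(1))
    if f[2]>10: break
print(get_t())
im=read_camera("side")["pixels"][:,:,::-1]; cv2.imwrite("pics/side4.png",cv2.resize(im[90:290,200:465],None,fx=3,fy=3))
```

```text
[ 518.06294134 -111.03183058   85.8632552 ] 11.9167 [-0.2  0.  -0.2]
83.9 84.0 [-1.   0.8 -0. ]
81.9 81.8 [-0.8 -0.5 -0.4]
79.9 79.7 [ 0.8  0.8 -0.3]
77.9 77.7 [-0.5  0.9 -0.2]
75.9 75.7 [ 0.5 -0.5 -0.2]
73.9 73.7 [ 0.1  0.6 -0.7]
71.9 71.7 [-0.4 -0.2 -0.1]
69.9 69.7 [ 0.1 -0.4 -0.1]
67.9 67.7 [-0.1 -0.9  0.5]
65.9 65.7 [ 0.2 -0.8 -0.2]
63.9 63.7 [-1.  -0.6 -0.5]
61.9 61.7 [ 0.1 -0.  -0.3]
59.9 59.7 [-0.8 -0.1 -0.3]
57.9 57.7 [-0.3  0.2 -0. ]
55.9 55.7 [ 0.6  0.3 -0.4]
53.9 53.7 [ 0.6 -0.4  0.6]
51.9 51.7 [ 0.5 -0.3  0.2]
49.9 49.7 [-0.1  0.4  0.6]
47.9 49.2 [-3.5  1.5 15.5]
16.6667
```

View pics/side4.png

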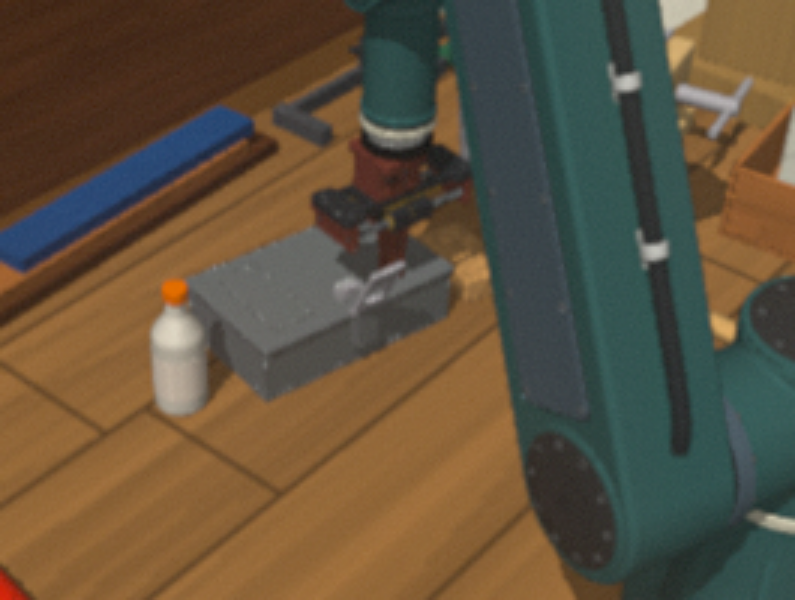

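The lid now looks shut, but the contact came at TCP z = 49. That is well below the 73 + 14 I expected, so I need to understand it before going on.

Run:
```python
from h import *; import json
p=json.load(open("p.json"))
P=get_position(); print(P,get_tcp_rot(),get_width(),get_contact_force().round(1),get_t())
ims=[]
for c,(x0,y0) in (("side",(260,110)),("scene",(260,150))):
    im=read_camera(c);b=cv2.resize(im["pixels"][y0:y0+120,x0:x0+120,::-1],None,fx=4,fy=4,interpolation=cv2.INTER_CUBIC)[:, :400]
    for d,col in ((0,(0,0,255)),(14,(0,255,0)),(-61,(255,0,0))):
        u=(proj(im,P-[0,0,d])[0]-[x0,y0])*4; cv2.circle(b,tuple(int(v) for v in u),4,col,1)
    # lid outline shut
    L=[W(p,(a,bb,73)) for a,bb in((-75,-128),(-75,128),(75,128),(75,-128))]
    cv2.polylines(b,[((proj(im,np.array(L))-[x0,y0])*4).astype(int).reshape(-1,1,2)],True,(0,255,255),1)
    ims.append(b)
cv2.imwrite("pics/chk.png",np.hstack(ims))
```

```text
[ 518.22986163 -111.06453011   49.18549015] [ 3.14144107e+00 -6.79618033e-04 -2.07449152e-01] 0.30225364588044706 [-4.1  1.3 14.7] 16.7167
```

View pics/chk.png

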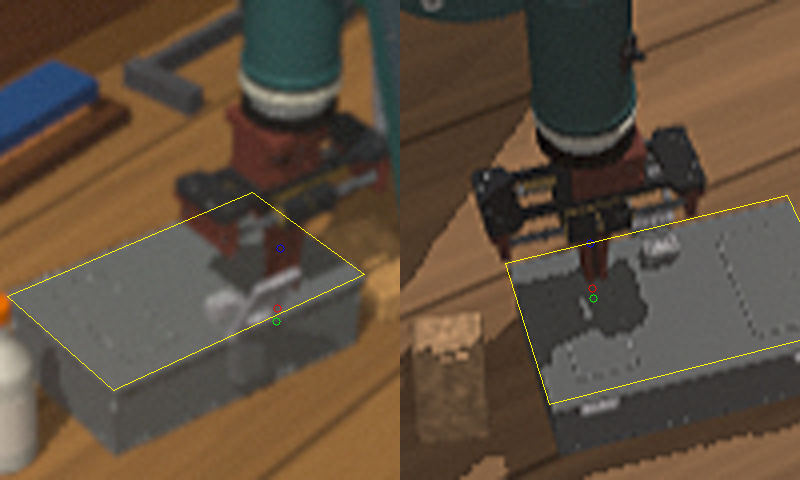

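Run:
```python
from h import *; import json
p=json.load(open("p.json"))
P=get_position().copy(); P[2]=190; movel(P.tolist(),velocity=250); P=get_position(); print(P,get_contact_force().round(1),get_t())
ims=[]
for c,(x0,y0) in (("side",(260,80)),("scene",(250,120))):
    im=read_camera(c);b=cv2.resize(im["pixels"][y0:y0+140,x0:x0+100,::-1],None,fx=4,fy=4,interpolation=cv2.INTER_CUBIC)
    for d,col in ((0,(0,0,255)),(14,(0,255,0)),(-61,(255,0,0))):
        u=(proj(im,P-[0,0,d])[0]-[x0,y0])*4; cv2.circle(b,tuple(int(v) for v in u),4,col,1)
    L=[W(p,(a,bb,73)) for a,bb in((-75,-128),(-75,128),(75,128),(75,-128))]
    cv2.polylines(b,[((proj(im,np.array(L))-[x0,y0])*4).astype(int).reshape(-1,1,2)],True,(0,255,255),1)
    ims.append(b)
    for l in("lid_edge","catch_nose","hasp_pin","hasp_tab"): print(c,l,[(d["uv"],d["conf"]) for d in spot_point(c,l)[:1]])
cv2.imwrite("pics/chk2.png",np.hstack(ims))
```

```text
[ 517.45250379 -110.80059893  188.94413992] [-0.3 -0.9 -0.9] 17.5333
side lid_edge [([322.7, 194.2], 0.68)]
side catch_nose [([316.7, 179.3], 0.61)]
side hasp_pin [([319.3, 191.9], 0.76)]
side hasp_tab [([327.2, 177.6], 0.62)]
scene lid_edge [([323.5, 207.2], 0.56)]
scene catch_nose [([324.4, 216.1], 0.57)]
scene hasp_pin []
scene hasp_tab [([318.1, 185.0], 0.46)]
```

View pics/chk2.png

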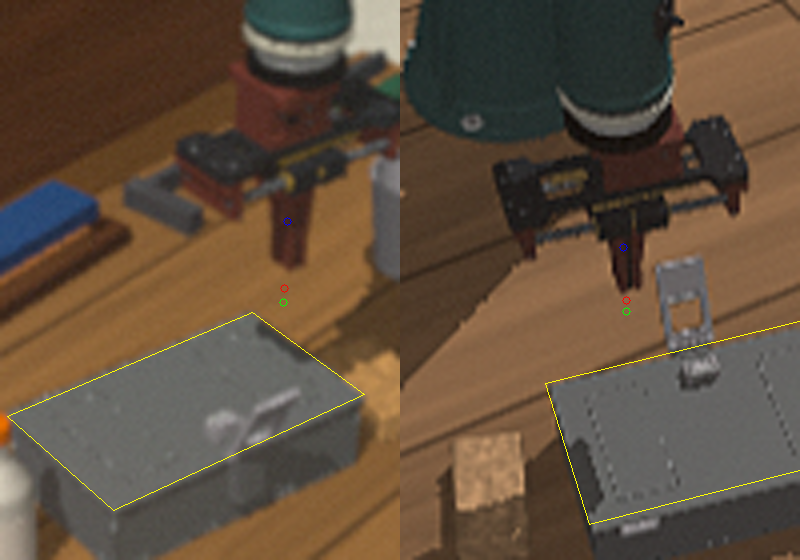

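The lid is shut and matches the predicted outline. The real fingertip, seen at side (290,268) and scene (627,290), is higher than the readings imply. I'll triangulate the offset, refit the case with the lid at 0, and re-estimate the hasp.

Run:
```python
from h import *; import json
p0=json.load(open("p.json")); ims={c:read_camera(c) for c in("side","scene")}
uv={"side":(332.4,147.2),"scene":(306.7,192.5)}
r=least_squares(lambda X:np.concatenate([proj(ims[c],X)[0]-uv[c] for c in uv]),[517,-111,200])
P=get_position(); print("tip",r.x.round(1),"res",r.fun.round(2),"tip-TCP",(r.x-P).round(1))
obs=[]
for k in range(4):
  for c in uv:
    im=read_camera(c)
    for l in("case","lid_hinge","lid_edge","catch_nose","hasp_pin","hasp_tab"):
        for d in spot_point(c,l)[:1]: obs.append((im,l,np.array(d["uv"]),d["conf"]))
f=lambda q:np.concatenate([(proj(im,model([q[0],q[1],q[2],0,q[3]])[l])[0]-u)*c for im,l,u,c in obs]+[[(q[2]-p0[2])*100]])
s=least_squares(f,[p0[0],p0[1],p0[2],1.9],loss="soft_l1",x_scale=[10,10,.1,.1]); print(s.x.round(3))
q=s.x
for l in("case","lid_hinge","lid_edge","catch_nose","hasp_pin","hasp_tab"):
    for c in uv: print(l,c,np.median([u-proj(im,model([*q[:3],0,q[3]])[l])[0] for im,ll,u,_ in obs if ll==l and im["R"][0][0]==ims[c]["R"][0][0]] or [[0,0]],axis=0).round(1))
print(get_t())
```

```text
tip [ 518.4 -113.2  204.6] res [-0.89  0.25 -0.87 -0.31] tip-TCP [ 0.1 -2.1 14.6]
[ 5.78237e+02 -5.95530e+01 -1.88000e-01  1.96400e+00]
case side [ 2.9 -0.6]
case scene [ 0.9 -1.9]
lid_hinge side [-0.9 -1.1]
lid_hinge scene [0.8 0.8]
lid_edge side [-0.8 -0.4]
lid_edge scene [ 0.1 -0.2]
catch_nose side [-21.8  -6. ]
catch_nose scene [-0.4  5.9]
hasp_pin side [-0.1  2.4]
hasp_pin scene [-2.2 -0.4]
hasp_tab side [ 1.8 -2.4]
hasp_tab scene [-1.5 -2.1]
20.9333
```

```bash
cat > swing.py <<'E'
from h import *; import json
p=[577,-60.5,-.2,0,1.9]; json.dump(p,open("p2.json","w")); O=[np.pi,0,p[2]]; T=22
def tcp(cx,z): return W(p,(cx,0,z-T)).tolist()     # finger centre x in case frame, tip height
movel(tcp(-165,205),O,velocity=200); movel(tcp(-165,124),velocity=200); print(get_t(),get_contact_force().round(1))
movel(tcp(-96,128),velocity=100); print("upright",get_t(),get_contact_force().round(1))
for h in np.linspace(1.5,0.45,8):
    movel(tcp(-93+68*np.cos(h)-3*np.sin(h),79+68*np.sin(h)+3*np.cos(h)),velocity=110)
    f=get_contact_force(); print(round(h,2),f.round(1),round(get_t(),2))
    if np.linalg.norm(f)>25: break
ims=[]
for c,(x0,y0) in (("side",(260,80)),("scene",(270,120))):
    im=read_camera(c); ims.append(cv2.resize(im["pixels"][y0:y0+140,x0:x0+100,::-1],None,fx=4,fy=4,interpolation=cv2.INTER_CUBIC))
cv2.imwrite("pics/sw.png",np.hstack(ims))
E
python3 swing.py
```

```text
22.3083 [ 0.5 -0.3 -1. ]
upright 23.15 [ 0.1 -0.4  0.3]
1.5 [ 0.5  0.2 -0.5] 23.48
1.35 [-0.4 -0.9 -0.7] 23.73
1.2 [0.1 0.8 0.8] 23.98
1.05 [-0.6  0.1  0.5] 24.23
0.9 [ 0.7  0.7 -0.1] 24.48
0.75 [-0.1 -0.5 -1.2] 24.73
0.6 [-0.4  0.2  0.2] 24.98
0.45 [0.8 0.3 0.7] 25.23
```

View pics/sw.png

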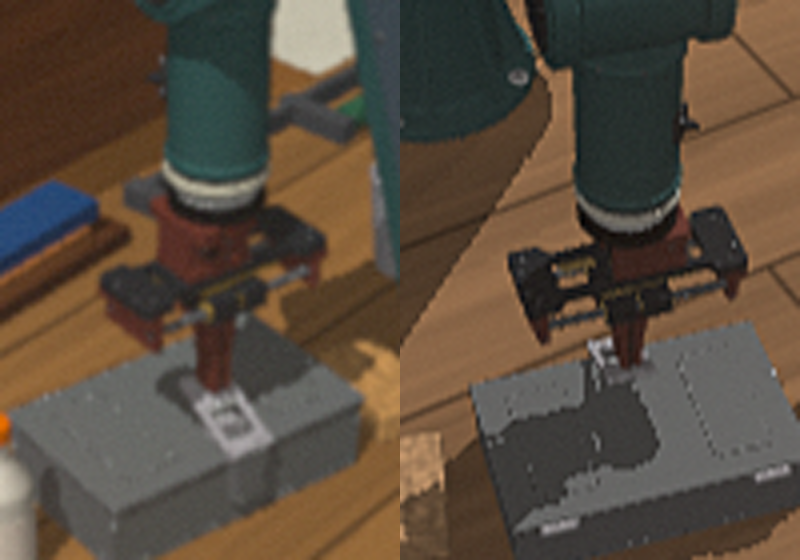

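The hasp lies over the lid with the fingertip on its tab (side crop about (215,385)), and the slot is free around the catch. Next I'll press down with force feedback.

```bash
cat > press.py <<'E'
from h import *; import json
p=json.load(open("p2.json")); 
P=W(p,(-20,0,get_position()[2])); movel(P.tolist(),velocity=80); print(P.round(1),get_contact_force().round(1))
pk=0
while get_t()<40 and P[2]>50:
    P[2]-=1.5; movel(P.tolist(),velocity=40); f=get_contact_force()[2]; pk=max(pk,f)
    if f>2: print(P[2].round(1),get_position()[2].round(1),f.round(1))
    if f>22 : break
print(get_t(),pk,get_contact_force())
ims=[]
for c,(x0,y0) in (("side",(260,80)),("scene",(270,120))):
    im=read_camera(c); ims.append(cv2.resize(im["pixels"][y0:y0+140,x0:x0+100,::-1],None,fx=4,fy=4,interpolation=cv2.INTER_CUBIC))
cv2.imwrite("pics/pr.png",np.hstack(ims))
E
python3 press.py
```

```text
[557.4 -56.5  89.3] [ 0.4 -0.3  0.5]
80.3 80.6 2.5
78.8 79.6 9.1
77.3 78.6 11.7
75.8 77.5 14.0
74.3 76.1 12.5
72.8 74.5 11.3
71.3 72.7 7.7
69.8 70.2 3.5
57.8 58.2 4.5
56.3 57.7 14.2
54.8 57.2 24.5
31.3917 24.511037562856878 [-6.31236389  1.22637575 24.51103756]
```

View pics/pr.png

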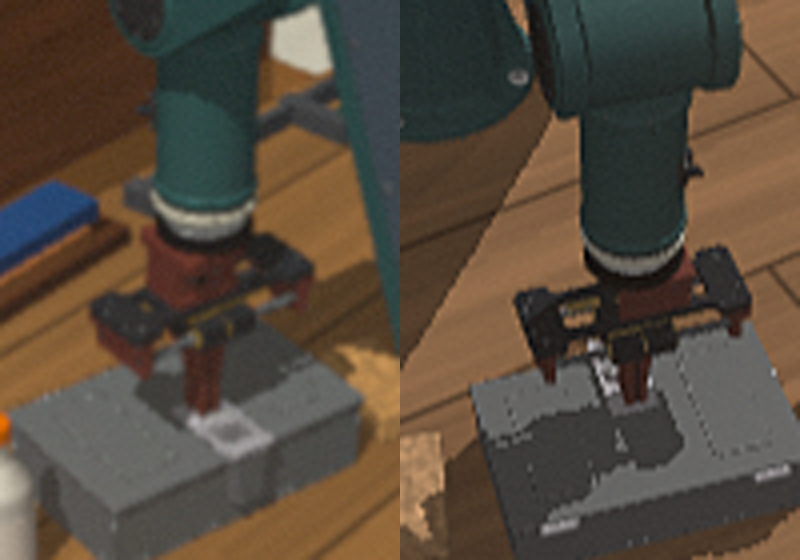

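Force peaked at 14 N, dropped, then met a firm stop at TCP 58. With the 24 mm offset measured on the lid, that puts the tip at 82 mm, the height of the hasp when home. I'll check the push holds, then hand in.

Run:
```python
from cell import *
wait(0.4); print(get_contact_force(),get_position(),get_t()); hand_in()
```

```text
[-5.69292159  0.75296516 24.05531843] [557.82421686 -56.61221385  57.26561313] 31.8917
the job is handed in; nothing more can be done
```

The lid is shut and the hasp is snapped home under the catch. I handed in at 31.9 s with the closed fingertips still pressing the tab at about 24 N.

- **Snap:** the force rose to 14.0 N, fell away, then met a firm stop at TCP z of about 58 mm. The last pictures show the hasp flat on the shut lid.
- **Push at hand-in:** it was steady at 24 N after a 0.4 s wait. The largest force I read on the tool was 24.5 N.
- **Other things on the bench:** the glue and sander looked undisturbed in the pictures, and the gripper never went near the rest. I did not re-measure any of them.

**Checks that disagreed:**
- **Fingertip height:** pressing on the shut lid put the fingertips about 24 mm above the reported TCP, not 14 mm below it. A rough estimate from the pictures gave about 15 mm above. Because of this my first closing sweep left the lid slightly open, so I pressed it shut by force feedback. With the 24 mm figure the stop works out at 82 mm, the hasp's home height.
- **Force during light pushes:** readings while moving the lid and hasp stayed mostly at noise level, so I checked those moves in pictures instead.
- **Catch position:** the networks' points for the catch nose were unreliable, about 22 px off in the side view, so I placed it from the stated dimensions.

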